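Square up and pin a pack of carrier plates

ROBOT

A 6-joint arm with a two-finger parallel gripper is mounted at the origin on the work surface. World frame = base frame: x ahead of the robot, y to its left, z up, the work surface at z = 0. Lengths are in m, angles in degrees, forces in N, time in s.
With the tool pointing down it reaches from about 0.275 to 0.825 m from the base axis. Payload 5.2 kg.
Tool frame: the origin (TCP) lies on the front face of the gripper's body, between the roots of the fingers; the fingertips stand 84 mm ahead of it and the grasp point (between the pads) lies 65 mm ahead of it; z points along the fingers, y is the line along which they close (so a half turn about z gives the same grasp; the last joint's range is limited). The gripper opens to 93 mm and grips with 3 to 60 N. Pads are 15 mm wide; open, the fingers measure 128 mm over their backs; the gripper's body (75 mm by 188 mm) begins 65 mm behind the grasp point.
Start: joints at [-88.396, 14.817, 87.949, -0, 77.235, -11.62], TCP at [0.126, -0.535, 0.303] pointing down, gripper open.
Joint ranges: [-179.93, 179.93], [-52.35, 119.4], [10.71, 147.94], [-69.91, 249.91], [12.55, 155.21], [-178.61, 178.61]. Speed limits (degrees/s): [147.25, 147.25, 180, 180, 180, 180].

INTERFACE

Orientations are given as [roll, pitch, yaw] about the fixed x, y, z axes, in that order (R = Rz(yaw) Ry(pitch) Rx(roll)).
In Python, from plant import manip gives the robot as it stands.
- The arm moves only by the shell command python3 -m handwheel 'ROWS' [OPENING] [FORCE]. ROWS is JSON, a list of rows, each a list of 4 numbers: the shift along the tool's x, y, z in units of 40 mm (1.0 is 40 mm), then the turn about the tool's z in units of 6 degrees (1.0 is 6 degrees). In form: [[x, y, z, spin], ...]. A call has 1 to 12 rows; each row shifts and turns the commanded pose from where the row before left it, along the tool's axes as they then stand; what a row does not reach is not made up. A row lasts 1/12 s, in which the tool goes at most 41.7 mm and 7.16 degrees, less where a joint would pass 70% of its speed; a pose out of reach is approached as far as the arm can. A call is refused whole if a number of a shift passes 1 or a number of a turn 1, either way. A call with a gripper value outside its range is refused whole. OPENING is the opening, from -1 (shut) to 1 (fully open), set as the call begins (- or left out, the last holds). The fingers move at their own pace and stop on an object; FORCE is the grip in N (left out, the last holds). Time passes only in rows, so rows that do not move let the fingers close. It gives the time, the measured TCP pose, the force, the opening and the grip force at its end, in the units of the state.
- manip.get_obs(): the state, without advancing time (a new reading comes with each control period).
- manip.capture(name): name is "scene" or "top" or "wrist"; returns a dict with "color" (400x640x3 uint8, red, green, blue), "K" (3x3 intrinsics, pixels), "T" (4x4, takes a point from camera to world coordinates); the wrist camera has in their place "tool_from_camera" (4x4, takes a point from camera to tool coordinates, whose origin is the TCP and whose axes are the flange's). Camera axes: x right, y down, z forward; pixel columns grow to the right and rows downward; lengths in m; the calibration is good to about 2 mm. The wrist camera is an equidistant fisheye: a pixel r from the principal point sees the ray r / f radians off the axis. A picture is of the moment at which its call begins: read the wrist's pose just before it. There is no depth.
- manip.close_job(): hands the job in; it is judged then, once.
The state is a dict: "time_s": time; "qpos": joint angles; "qvel": joint speeds; "joint_efforts": joint torques, N m; "position": TCP position; "eef_rot": TCP orientation; "wrist_force": force on the tool from outside, world axes, zero at the start; "torque": the same for the moment, N m; "finger_gap": finger opening in m; "grip_force": force on a finger pad.
Only numpy, scipy, OpenCV 4.12 (cv2) and the standard library are available. Lean on these libraries where they do the work, as an engineer would, in place of code of your own. Each camera call takes 0.05 s, during which the arm holds its last target. There are 200 camera calls.

TASK

Put the tape roll that was left on the squaring fixture into the black tray, then lay every aluminium carrier plate that is on the bench flat on the fixture's bed, one on top of another. Tap the pack with the mallet until all the plates' edges are flush, close up against both side blocks and the end stop, and then knock the locking pin fully home with the mallet, not with the gripper. Finish by standing the mallet back on its rubber pad, roughly in the middle, and leave the other things on the bench where they are.

Things in the scene. Friction and masses are not known exactly. Their poses are not given: they have to be found in the camera images.
- fixture: Squaring fixture, fixed to the bench: dark steel bed spanning x -47..59, y -102..94 mm, 12 mm thick. Origin on its underside, below the centre of a plate that is home; x points to two side blocks (away from the robot), y to the end stop (robot's left), z up. The -x and -y sides are open. Plates go in with their long side along y.
- home (a point): Point on the bed's top where the centre of the lowest plate belongs (fixture x 0, y 0); axes as the fixture's. A plate is home when its centre has x = 0 and y = 0 here and its long side runs along y.
- side_face (a point): Midway between the two aluminium side blocks, on the bed, in the plane of their inner faces (fixture x +30 mm). The blocks are 20 (x) x 26 (y) mm, 52 mm high, centred at fixture y +46 and -51 mm, with a free gap of 71 mm for a finger between them.
- stop_face (a point): Foot of the inner face of the aluminium end stop (fixture y +65 mm), 60 mm wide in x, 52 mm high.
- bracket_end (a point): Inner end of the steel bracket on the end stop (fixture y +40 mm), at its underside, 52 mm above the bed; it is 26 mm wide, 10 mm thick and covers the last 25 mm of the pack, so plates cannot be lowered straight into place there: lay them at least 27 mm farther out in -y and knock or slide them in under it.
- pin (a joint): Locking pin travel in m: 0 as found, raised; 0.056 fully home. It stands upright in the bracket at fixture x = 0, y = +52 mm. A sprung sleeve grips it, so it stays wherever it is left; about 8 N drives it down, more when driven fast. Its 8 mm shank runs through the slots of the plates into the bed and is stopped by any plate whose slot is more than about 2 mm off.
- pin_top (a point): Centre of the top of the pin's head, a steel disc of 24 mm diameter, 10 mm thick, where the mallet strikes; 140 mm above the bench when raised, 84 mm when home (head on the bracket).
- plate1: Aluminium carrier plate 60 (x) x 130 (y) x 8 mm (z), 165 g, with a slot 12 mm wide (x) and 14 mm long (y), its centre 13 mm from the edge, through it at each end; alike either way round. Origin at the centre of its underside. Starts flat on the bench or lying flat on another plate there. All plates are identical, any order will do; four to six are there.
- plate2: Aluminium carrier plate 60 (x) x 130 (y) x 8 mm (z), 165 g, with a slot 12 mm wide (x) and 14 mm long (y), its centre 13 mm from the edge, through it at each end; alike either way round. Origin at the centre of its underside. Starts flat on the bench or lying flat on another plate there. All plates are identical, any order will do; four to six are there.
- plate3: Aluminium carrier plate 60 (x) x 130 (y) x 8 mm (z), 165 g, with a slot 12 mm wide (x) and 14 mm long (y), its centre 13 mm from the edge, through it at each end; alike either way round. Origin at the centre of its underside. Starts flat on the bench or lying flat on another plate there. All plates are identical, any order will do; four to six are there.
- plate4: Aluminium carrier plate 60 (x) x 130 (y) x 8 mm (z), 165 g, with a slot 12 mm wide (x) and 14 mm long (y), its centre 13 mm from the edge, through it at each end; alike either way round. Origin at the centre of its underside. Starts flat on the bench or lying flat on another plate there. All plates are identical, any order will do; four to six are there.
- plate5: Aluminium carrier plate 60 (x) x 130 (y) x 8 mm (z), 165 g, with a slot 12 mm wide (x) and 14 mm long (y), its centre 13 mm from the edge, through it at each end; alike either way round. Origin at the centre of its underside. Starts flat on the bench or lying flat on another plate there. All plates are identical, any order will do; four to six are there.
- plate6: Aluminium carrier plate 60 (x) x 130 (y) x 8 mm (z), 165 g, with a slot 12 mm wide (x) and 14 mm long (y), its centre 13 mm from the edge, through it at each end; alike either way round. Origin at the centre of its underside. Starts flat on the bench or lying flat on another plate there. All plates are identical, any order will do; four to six are there.
- mallet: Block mallet, 0.48 kg: white nylon head 90 (x) x 50 (y) x 55 mm (z) with an upright wooden handle on its top, 40 (x) x 24 (y) mm, reaching from 55 to 125 mm above the underside. Origin at the centre of the head's underside, z up along the handle. All sides and the underside of the head serve for striking. Starts standing on the pad.
- pad: Rubber pad for the mallet, fixed, 150 (x) x 130 (y) x 3 mm; origin at the centre of its underside.
- roll: Roll of amber tape with a plastic hub, lying flat: 58 mm diameter, 24 mm high, 90 g; origin at the centre of its underside. Starts on the fixture's bed.
- tray: Open black tray, fixed, 140 (x) x 160 (y) x 28 mm high, walls and floor 4 mm; origin at the centre of its underside.
- solder_spool: Bystander: grey solder spool, 60 mm diameter, 50 mm high; origin under its centre.
- multimeter: Bystander: yellow multimeter lying flat, 150 x 75 x 32 mm; origin under its centre.
- cleaner: Bystander: closed bottle, 60 mm diameter, 130 mm high; origin under its centre.
- brush: Bystander: brush lying flat, 160 mm long along its x; origin under its centre.
- driver: Bystander: screwdriver lying flat, 150 mm long along its x; origin under its centre.
- carton: Bystander: closed carton, 120 x 90 x 50 mm; origin under its centre.
- mug: Bystander: white mug, 76 mm diameter, 85 mm high; origin under its centre.
Not all that is in view belongs to the job. What is shaped like the plate2 but orange, red or turquoise is not meant.

How it is judged (in metres and radians):
On the way, in this order (a step that is already met when the one before it is completed fails the run):
1. the tape roll has been cleared off the fixture and lies in the tray (x of roll in the frame of tray between -0.045 and 0.045 m and y of roll in the frame of tray between -0.055 and 0.055 m and z of roll in the frame of tray below 0.02 m), for 0.2 s.
2. every plate lies flat on the bed, one on another (x of plate1 in the frame of home between -0.04 and 0.02 m and y of plate1 in the frame of home between -0.07 and 0.02 m and z of plate1 in the frame of home between -0.003 and 0.06 m and angle between plate1's own y axis and vertical between 1.45 and 1.69 rad and x of plate2 in the frame of home between -0.04 and 0.02 m and y of plate2 in the frame of home between -0.07 and 0.02 m and z of plate2 in the frame of home between -0.003 and 0.06 m and angle between plate2's own y axis and vertical between 1.45 and 1.69 rad and x of plate3 in the frame of home between -0.04 and 0.02 m and y of plate3 in the frame of home between -0.07 and 0.02 m and z of plate3 in the frame of home between -0.003 and 0.06 m and angle between plate3's own y axis and vertical between 1.45 and 1.69 rad and x of plate4 in the frame of home between -0.04 and 0.02 m and y of plate4 in the frame of home between -0.07 and 0.02 m and z of plate4 in the frame of home between -0.003 and 0.06 m and angle between plate4's own y axis and vertical between 1.45 and 1.69 rad and x of plate5 in the frame of home between -0.04 and 0.02 m and y of plate5 in the frame of home between -0.07 and 0.02 m and z of plate5 in the frame of home between -0.003 and 0.06 m and angle between plate5's own y axis and vertical between 1.45 and 1.69 rad and x of plate6 in the frame of home between -0.04 and 0.02 m and y of plate6 in the frame of home between -0.07 and 0.02 m and z of plate6 in the frame of home between -0.003 and 0.06 m and angle between plate6's own y axis and vertical between 1.45 and 1.69 rad), for 0.2 s.
3. the mallet taps the pack up to the side blocks and the end stop: it touches a plate while all of them are within 10 mm of home (x of plate1 in the frame of home between -0.01 and 0.01 m and y of plate1 in the frame of home between -0.01 and 0.01 m and angle between the y axis of each of plate1, plate2, plate3, plate4, plate5, plate6 and the y axis of home, either way round below 0.03 rad and angle between plate1's own y axis and vertical between 1.54 and 1.6 rad and z of plate1 in the frame of home between -0.003 and 0.052 m and x of plate2 in the frame of home between -0.01 and 0.01 m and y of plate2 in the frame of home between -0.01 and 0.01 m and angle between plate2's own y axis and vertical between 1.54 and 1.6 rad and z of plate2 in the frame of home between -0.003 and 0.052 m and x of plate3 in the frame of home between -0.01 and 0.01 m and y of plate3 in the frame of home between -0.01 and 0.01 m and angle between plate3's own y axis and vertical between 1.54 and 1.6 rad and z of plate3 in the frame of home between -0.003 and 0.052 m and x of plate4 in the frame of home between -0.01 and 0.01 m and y of plate4 in the frame of home between -0.01 and 0.01 m and angle between plate4's own y axis and vertical between 1.54 and 1.6 rad and z of plate4 in the frame of home between -0.003 and 0.052 m and x of plate5 in the frame of home between -0.01 and 0.01 m and y of plate5 in the frame of home between -0.01 and 0.01 m and angle between plate5's own y axis and vertical between 1.54 and 1.6 rad and z of plate5 in the frame of home between -0.003 and 0.052 m and x of plate6 in the frame of home between -0.01 and 0.01 m and y of plate6 in the frame of home between -0.01 and 0.01 m and angle between plate6's own y axis and vertical between 1.54 and 1.6 rad and z of plate6 in the frame of home between -0.003 and 0.052 m and (contact force between mallet and plate1 above 0.3 N or contact force between mallet and plate2 above 0.3 N or contact force between mallet and plate3 above 0.3 N or contact force between mallet and plate4 above 0.3 N or contact force between mallet and plate5 above 0.3 N or contact force between mallet and plate6 above 0.3 N)).
4. the mallet has struck the pin home (value of joint pin above 0.053 m and contact force between mallet and pin above 0.5 N).
At the end, for the whole second after the job is handed in: All plates lie flat in the fixture, each within 2.5 mm of home in x and y and within 0.03 rad; the pin is down more than 53 of its 56 mm; the tape roll lies in the tray; the mallet stands upright on its pad, its centre within 40 mm of the pad's centre in x and y; everything is at rest (all of step 1 and x of plate1 in the frame of home between -0.0025 and 0.0025 m and y of plate1 in the frame of home between -0.0025 and 0.0025 m and angle between the y axis of each of plate1, plate2, plate3, plate4, plate5, plate6 and the y axis of home, either way round below 0.03 rad and angle between plate1's own y axis and vertical between 1.54 and 1.6 rad and z of plate1 in the frame of home between -0.003 and 0.052 m and x of plate2 in the frame of home between -0.0025 and 0.0025 m and y of plate2 in the frame of home between -0.0025 and 0.0025 m and angle between plate2's own y axis and vertical between 1.54 and 1.6 rad and z of plate2 in the frame of home between -0.003 and 0.052 m and x of plate3 in the frame of home between -0.0025 and 0.0025 m and y of plate3 in the frame of home between -0.0025 and 0.0025 m and angle between plate3's own y axis and vertical between 1.54 and 1.6 rad and z of plate3 in the frame of home between -0.003 and 0.052 m and x of plate4 in the frame of home between -0.0025 and 0.0025 m and y of plate4 in the frame of home between -0.0025 and 0.0025 m and angle between plate4's own y axis and vertical between 1.54 and 1.6 rad and z of plate4 in the frame of home between -0.003 and 0.052 m and x of plate5 in the frame of home between -0.0025 and 0.0025 m and y of plate5 in the frame of home between -0.0025 and 0.0025 m and angle between plate5's own y axis and vertical between 1.54 and 1.6 rad and z of plate5 in the frame of home between -0.003 and 0.052 m and x of plate6 in the frame of home between -0.0025 and 0.0025 m and y of plate6 in the frame of home between -0.0025 and 0.0025 m and angle between plate6's own y axis and vertical between 1.54 and 1.6 rad and z of plate6 in the frame of home between -0.003 and 0.052 m and x of mallet in the frame of pad between -0.04 and 0.04 m and y of mallet in the frame of pad between -0.04 and 0.04 m and z of mallet in the frame of pad below 0.008 m and angle between mallet's own z axis and vertical below 0.08 rad and linear speed of each of mallet, plate1, plate2, plate3, plate4, plate5, plate6, roll below 0.02 m/s and value of joint pin above 0.053 m); the robot touches nothing.
It fails at once if the robot presses the pin itself instead of striking it with the mallet (contact force between any of the fingers, the arm and pin above 3 N).
It fails at once if another thing on the bench is knocked more than 4 cm aside (distance of any of solder_spool, multimeter, cleaner, brush, driver, carton, mug from where it was at the start of the episode above 0.04 m).
Of plate3, plate4, plate5, plate6 only 2 to 4 are there at a start; the rules pass over those that are not, and their reading is None.
At some moment in a run one of mallet, roll, plate1, plate2, plate3, plate4, plate5, plate6 may be knocked a few centimetres aside while the robot is not near it.
Once in a run the grip may slacken for a moment while it holds something.
It also fails if it takes over 210 s, if anything falls off the work surface, if the arm or the gripper's body presses on something with over 40 N, if the wrist force passes 120 N, or if a joint passes its speed limit or range.

## Working session

There is one attempt and no reset: what is moved stays moved. The work goes in short steps, Python scripts to look and compute and a shell command to move; the robot and the scene stay as the last step left them, time stands still between calls to the robot, and variables do not carry over. Pictures are saved under pics/ and viewed, at most 14 in all, crops included, and the job is handed in when it is done.

```bash
mkdir -p pics; ls
cat > h.py <<'E'
import numpy as np, cv2, json
from plant import manip
from scipy.spatial.transform import Rotation as R
def snap(name,fn,save=True):
    o=manip.get_obs(); c=manip.capture(name)
    if save: cv2.imwrite('pics/'+fn+'.png',c['color'][:,:,::-1])
    d={k:np.array(v).tolist() for k,v in c.items() if k!='color'}
    d['pos']=np.array(o['position']).tolist(); d['rot']=np.array(o['eef_rot']).tolist()
    json.dump(d,open('pics/'+fn+'.json','w')); return c
def px(fn,u,v,z):
    "pixel -> world point at height z"
    d=json.load(open('pics/'+fn+'.json')); K=np.array(d['K'])
    if 'T' in d:
        T=np.array(d['T']); r=np.linalg.inv(K)@[u,v,1]
    else:
        M=np.eye(4); M[:3,:3]=R.from_euler('xyz',d['rot'],degrees=True).as_matrix(); M[:3,3]=d['pos']
        T=M@np.array(d['tool_from_camera']); a=(u-K[0,2])/K[0,0]; b=(v-K[1,2])/K[1,1]
        t=np.hypot(a,b); s=np.sin(t)/t if t>1e-9 else 1; r=np.array([a*s,b*s,np.cos(t)])
    r=T[:3,:3]@r; o=T[:3,3]; return o+r*(z-o[2])/r[2]
def proj(fn,p):
    d=json.load(open('pics/'+fn+'.json')); K=np.array(d['K'])
    if 'T' in d: T=np.array(d['T'])
    else:
        M=np.eye(4); M[:3,:3]=R.from_euler('xyz',d['rot'],degrees=True).as_matrix(); M[:3,3]=d['pos']
        T=M@np.array(d['tool_from_camera'])
    c=np.linalg.inv(T)@np.append(p,1)
    if 'T' in d: return (K@c[:3])[:2]/c[2]
    t=np.arctan2(np.hypot(c[0],c[1]),c[2]); ph=np.arctan2(c[1],c[0])
    return np.array([K[0,2]+K[0,0]*t*np.cos(ph),K[1,2]+K[1,1]*t*np.sin(ph)])
E
python3 - <<'E'
from h import *
for n in('top','scene'):
    c=snap(n,n+'0'); print(c['K'],c['T'])
o=manip.get_obs(); print(o)
E
```

```text
pics
[[487.49382739   0.         322.83102451]
 [  0.         487.49382739 197.85131208]
 [  0.           0.           1.        ]] [[-0.03126282 -0.99173769  0.12441455  0.39240819]
 [-0.99949401  0.03174908  0.00192708 -0.01843129]
 [-0.00586121 -0.12429136 -0.99222845  1.40454116]
 [ 0.          0.          0.          1.        ]]
[[372.04854352   0.         320.20327263]
 [  0.         372.04854352 198.06572928]
 [  0.           0.           1.        ]] [[-0.5463757   0.59266688 -0.59179351  1.26410833]
 [ 0.83735192  0.40152549 -0.37097042  0.42544247]
 [ 0.0177583  -0.69822865 -0.71565452  0.97782481]
 [ 0.          0.          0.          1.        ]]
{'time_s': 0.1, 'qpos': array([-8.83960757e+01,  1.48556704e+01,  8.80042101e+01, -7.10775055e-04,
        7.72361497e+01, -1.16201690e+01]), 'qvel': array([ 0.07191572, -0.17699575, -0.16233581,  0.04979189, -0.0843382 ,
       -0.0579304 ]), 'joint_efforts': array([ 2.04388998e-03, -4.38211477e+01, -2.84644872e+01,  7.20281107e-02,
        3.62679292e-02, -5.56889609e-05]), 'position': array([ 0.12582184, -0.53504482,  0.30199941]), 'eef_rot': array([-1.79905798e+02, -1.86639209e-02,  1.32242356e+01]), 'wrist_force': array([-0.34365055, -0.79886384,  0.41173338]), 'torque': array([ 0.02891772, -0.02586924, -0.0192642 ]), 'grip_force': 0.0, 'finger_gap': 0.09289129001163986}
```

View pics/top0.png

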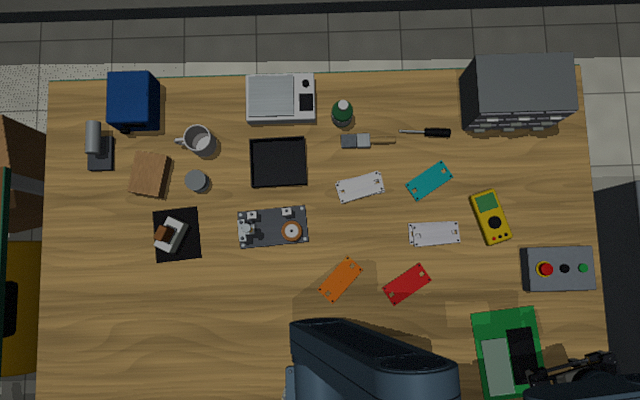

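View pics/scene0.png

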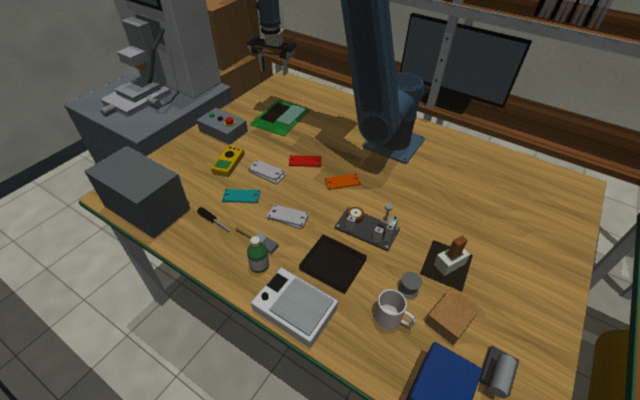

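The top view shows aluminium plates at (360,187) and (433,233), with possible doubles beneath them. The look-alikes are turquoise (429,180), orange (340,279) and red (406,283), so I reject those. The fixture is at (272,227) with the roll on it at (291,230), the mallet at (170,235) and the tray at (278,162).

Run:
```python
import cv2, numpy as np
t=cv2.imread('pics/top0.png')
s=cv2.imread('pics/scene0.png')
a=cv2.resize(t[160:260,325:475],None,fx=5,fy=5,interpolation=cv2.INTER_CUBIC)[:, :750]
cv2.imwrite('pics/c1.png',a)
b=cv2.resize(t[195:275,145:315],None,fx=4.7,fy=4.7,interpolation=cv2.INTER_CUBIC)
c=cv2.resize(s[150:230,240:410],None,fx=4.7,fy=2.8,interpolation=cv2.INTER_CUBIC)
cv2.imwrite('pics/c2.png',np.vstack([b,c])[:600])
```

```text
(no output)
```

View pics/c1.png

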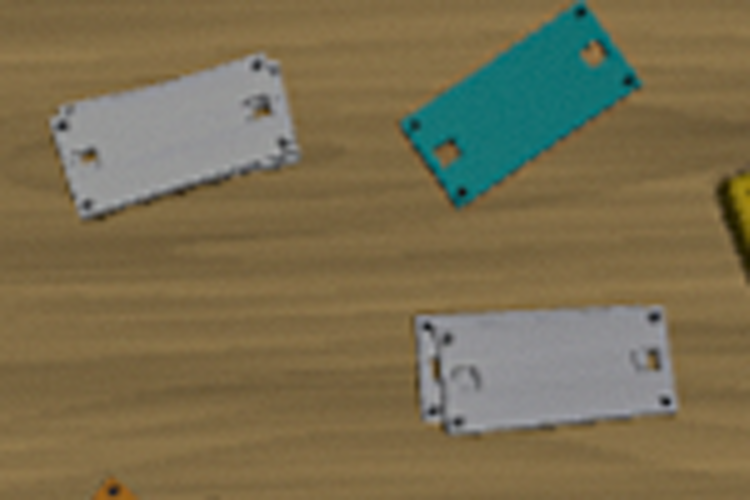

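View pics/c2.png

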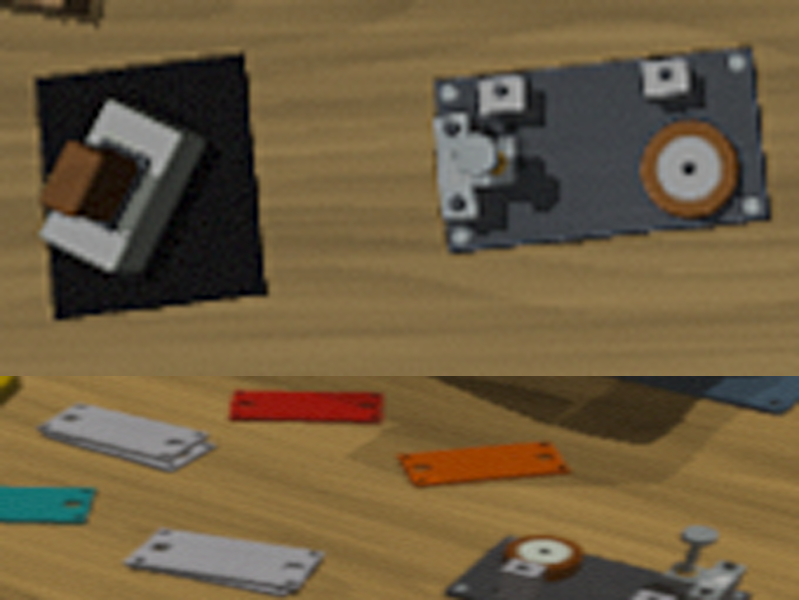

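Each stack shows at least two aluminium plates, the upper ones offset from the lower. The roll is on the bed at c2 (690,169). The mallet stands turned on its pad, with its handle top at c2 (75,178). Next I compute poses.

```bash
cat >> h.py <<'E'
def fit(local,world):
    "planar rigid fit: returns origin, angle deg, residual mm"
    l=np.array(local,float);w=np.array(world,float);lm=l.mean(0);wm=w.mean(0)
    a=l-lm;b=w-wm; th=np.arctan2((a[:,0]*b[:,1]-a[:,1]*b[:,0]).sum(),(a*b).sum())
    c,s=np.cos(th),np.sin(th);M=np.array([[c,-s],[s,c]]);t=wm-M@lm
    return t,np.degrees(th),np.abs(w-(l@M.T+t)).max()*1000
def go(x,y,z,yaw):
    "remaining spin units, then tool-axis shift units after that spin"
    o=manip.get_obs(); p=np.array(o['position']); y0=o['eef_rot'][2]
    d=(yaw-y0+180)%360-180; c,s=np.cos(np.radians(yaw)),np.sin(np.radians(yaw))
    e=np.array([x,y,z])-p
    print('spin %.2f | x %.3f y %.3f z %.3f | q6 %.0f t %.1f'%(-d/6,(c*e[0]+s*e[1])/.04,(s*e[0]-c*e[1])/.04,-e[2]/.04,o['qpos'][5],o['time_s']))
E
python3 - <<'E'
from h import *
def q(pts,z,sx,ox,oy): return [px('top0',ox+a/sx,oy+b/sx,z)[:2] for a,b in pts]
F=fit([(.059,.094),(.059,-.102),(-.047,-.102),(-.047,.094)],q([(433,80),(752,47),(770,215),(450,250)],.012,4.7,145,195));print('fix',F)
print('pad',fit([(.075,.065),(.075,-.065),(-.075,-.065),(-.075,.065)],q([(38,78),(243,54),(267,293),(57,318)],.003,4.7,145,195)))
print('tray',fit([(.07,.08),(.07,-.08),(-.07,-.08),(-.07,.08)],q([(249,139),(305,137),(307,185),(251,188)],.028,1,0,0)))
print('roll',q([(690,169)],.036,4.7,145,195))
print('pin',q([(476,156)],.14,4.7,145,195), 'in fixture terms expect', F[0]+.052*np.array([-np.sin(np.radians(F[1])),np.cos(np.radians(F[1]))]))
for i,pts in enumerate([[(62,125),(257,65),(283,143),(87,204)],[(447,339),(654,317),(665,402),(457,421)]]):
    w=np.array(q(pts,.016,5,325,160)); print('stack',i,w.mean(0), 'long dir deg',np.degrees(np.arctan2(*(w[0]+w[3]-w[1]-w[2])[::-1])), np.linalg.norm(w[0]-w[1]),np.linalg.norm(w[0]-w[3]))
w=np.array(q([(110,98),(42,235),(122,272),(190,133)],.058,4.7,145,195));print('mal',w.mean(0),np.diff(w,axis=0),np.degrees(np.arctan2(*(w[0]-w[1])[::-1])))
w=np.array(q([(75,142),(103,155),(75,216),(42,203)],.128,4.7,145,195));print('handle',w.mean(0))
a,b=F[0],np.radians(F[1])
E
```

```text
fix (array([0.48304396, 0.13299074]), np.float64(4.3953371967375805), np.float64(1.7275675802297386))
pad (array([0.47581212, 0.40624212]), np.float64(5.23498327189619), np.float64(1.7927385728502276))
tray (array([0.67263681, 0.10979566]), np.float64(0.9325589959202579), np.float64(1.9714681971533254))
roll [array([0.47320242, 0.07417472])]
pin [array([0.47797445, 0.18517793])] in fixture terms expect [0.47905879 0.18483781]
stack 0 [ 0.59510052 -0.12211265] long dir deg 105.49002994540128 0.11800188483046402 0.047968584826244526
stack 1 [ 0.45298362 -0.33422733] long dir deg 93.81910074169092 0.11870356844035329 0.04670431029407774
mal [0.47362426 0.41026449] [[-0.07938326  0.03927181]
 [-0.02304968 -0.04713654]
 [ 0.08022037 -0.03952328]] -26.322131163063478
handle [0.47308981 0.41162549]
```

```bash
python3 - <<'E'
from h import *
go(.473,.074,.2,5)
E
python3 -m handwheel --help | head -20
```

```text
spin 1.37 | x 9.973 y -14.412 z 2.550 | q6 -12 t 0.1invalid input: not JSON, or not a number
```

```bash
python3 -m handwheel '[[0,0,0,0.7],[0,0,0,0.67],[0.45,-0.65,0,0],[0.45,-0.65,0,0],[0.45,-0.65,0,0],[0.45,-0.65,0,0],[0.45,-0.65,0,0],[0.45,-0.65,0,0],[0.45,-0.65,0,0],[0.45,-0.65,0,0],[0.45,-0.65,0,0],[0.45,-0.65,0,0]]' 1
python3 -m handwheel '[[0.45,-0.65,0,0],[0.45,-0.65,0,0],[0.45,-0.65,0,0],[0.45,-0.65,0.1,0],[0.45,-0.65,0.1,0],[0.45,-0.65,0.1,0],[0.45,-0.65,0.2,0],[0.45,-0.65,0.3,0],[0.45,-0.65,0.4,0],[0.45,-0.65,0.4,0],[0.45,-0.65,0.4,0],[0.3,-0.5,0.4,0]]'
python3 -m handwheel '[[0,0,0,0],[0,0,0,0],[0,0,0,0]]'
python3 - <<'E'
from h import *
go(.473,.074,.102,5)
snap('wrist','w1')
E
```

```text
time_s: 1.1
position: [0.2828, -0.2591, 0.3025]
eef_rot: [-180.0, 0.0, 5.0]
wrist_force: [1.4, -0.4, -0.3]
finger_gap: 0.093
grip_force: 0.0
time_s: 2.1
position: [0.4658, 0.0646, 0.2058]
eef_rot: [-180.0, -0.0, 5.1]
wrist_force: [-0.1, -0.7, -0.0]
finger_gap: 0.0932
grip_force: 0.0
time_s: 2.35
position: [0.4647, 0.0622, 0.2067]
eef_rot: [180.0, 0.0, 5.0]
wrist_force: [0.6, -0.3, 0.2]
finger_gap: 0.0932
grip_force: 0.0
spin 0.01 | x 0.232 y -0.275 z 2.618 | q6 79 t 2.4
```

View pics/w1.png

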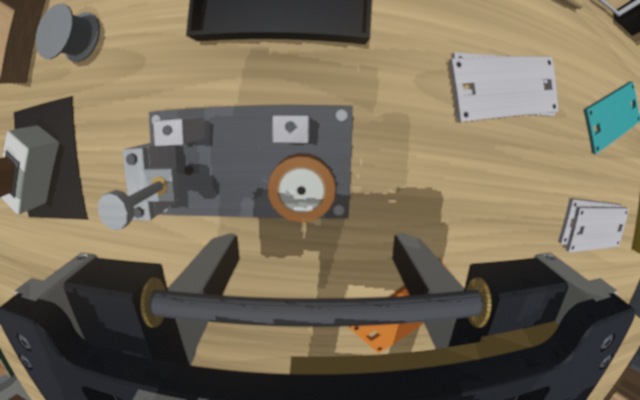

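The wrist view shows the roll hub at (302,190), the bed corners at (150,112), (351,105) and (350,218), and the stacks at (505,87) and (595,225).

Run:
```python
from h import *
print(px('w1',302,190,.036))
print(fit([(.059,.094),(.059,-.102),(-.047,-.102),(.052,-.095)],[px('w1',u,v,.012)[:2] for u,v in [(150,112),(351,105),(350,218),(341,115)]]))
go(.473,.074,.102,5)
```

```text
[0.47624918 0.07382749 0.036     ]
(array([0.48392435, 0.1332726 ]), np.float64(4.671752818804456), np.float64(2.8815611077019074))
spin -0.00 | x 0.228 y -0.286 z 2.630 | q6 79 t 2.4
```

```bash
python3 -m handwheel '[[0.26,-0.29,0.3,0],[0,0,0.5,0],[0,0,0.5,0],[0,0,0.5,0],[0,0,0.5,0],[0,0,0.33,0],[0,0,0,0],[0,0,0,0]]' 1 25
python3 -m handwheel '[[0,0,0,0],[0,0,0,0],[0,0,0,0],[0,0,0,0],[0,0,0,0],[0,0,0,0]]' -1 25
python3 -m handwheel '[[0,0,-0.5,0],[0,0,-0.5,0],[0,0,-0.5,0],[0,0,-0.5,0],[0,0,-0.5,0],[0,0,0,0]]'
python3 - <<'E'
from h import *
go(.6726,.11,.104,5)
E
```

```text
time_s: 3.07
position: [0.4743, 0.0739, 0.102]
eef_rot: [180.0, 0.0, 4.9]
wrist_force: [-0.0, -0.1, -0.3]
finger_gap: 0.0927
grip_force: 0.0
time_s: 3.57
position: [0.4745, 0.075, 0.1019]
eef_rot: [180.0, -0.0, 5.0]
wrist_force: [-0.2, -0.9, 1.8]
finger_gap: 0.0579
grip_force: 15.8
time_s: 4.07
position: [0.4762, 0.0749, 0.205]
eef_rot: [179.9, -0.4, 5.0]
wrist_force: [1.0, 0.6, -0.2]
finger_gap: 0.0575
grip_force: 25.0
spin 0.00 | x 4.967 y -0.446 z 2.526 | q6 81 t 4.1
```

```bash
python3 -m handwheel '[[0.7,-0.06,0,0],[0.7,-0.06,0,0],[0.7,-0.06,0,0],[0.7,-0.06,0,0],[0.7,-0.06,0,0],[0.7,-0.06,0,0],[0.7,-0.06,0.2,0],[0,0,0.5,0],[0,0,0.5,0],[0,0,0.5,0],[0,0,0.5,0],[0,0,0.5,0]]'
python3 -m handwheel '[[0,0,0,0],[0,0,0,0],[0,0,0,0]]'
python3 -m handwheel '[[0,0,0,0],[0,0,0,0],[0,0,0,0],[0,0,0,0]]' 1
python3 -m handwheel '[[0,0,-0.5,0],[0,0,-0.5,0],[0,0,-0.5,0],[0,0,-0.5,0],[0,0,-0.5,0],[0,0,-0.5,0],[0,0,0,0]]'
python3 - <<'E'
from h import *
go(.595,-.122,.2,15.5)
E
```

```text
time_s: 5.07
position: [0.6674, 0.1088, 0.091]
eef_rot: [-180.0, 0.1, 5.0]
wrist_force: [-5.1, 1.0, 33.5]
finger_gap: 0.0578
grip_force: 25.0
time_s: 5.32
position: [0.6675, 0.1088, 0.0924]
eef_rot: [-180.0, 0.1, 5.0]
wrist_force: [0.3, 0.4, -0.8]
finger_gap: 0.0575
grip_force: 25.0
time_s: 5.65
position: [0.6683, 0.1088, 0.0941]
eef_rot: [180.0, -0.0, 5.0]
wrist_force: [-0.3, 0.1, 0.4]
finger_gap: 0.0797
grip_force: 0.0
time_s: 6.23
position: [0.6701, 0.1088, 0.219]
eef_rot: [180.0, -0.5, 5.0]
wrist_force: [0.6, 1.0, 0.8]
finger_gap: 0.0928
grip_force: 0.0
spin -1.75 | x -3.352 y 5.058 z 0.474 | q6 85 t 6.2
```

```bash
python3 -m handwheel '[[0,0,0,-1],[0,0,0,-1],[0,0,0,-1],[0,0,0,-1],[0,0,0,-1],[0,0,0,-1],[0,0,0,-1],[0,0,0,-1],[0,0,0,-1],[0,0,0,-1],[0,0,0,-1],[0,0,0,-1]]'
python3 -m handwheel '[[0,0,0,-1],[0,0,0,-1],[0,0,0,-1],[0,0,0,-1],[0,0,0,-0.75],[0,0,0,0]]'
python3 - <<'E'
from h import *
c,s=np.cos(np.radians(105.5)),np.sin(np.radians(105.5))
go(.595-.1*c,-.122-.1*s,.16,105.5)
go(.595,-.122,.1,105.5)
E
```

```text
time_s: 7.23
position: [0.6678, 0.1087, 0.2126]
eef_rot: [-179.9, 0.0, 77.3]
wrist_force: [0.2, 0.5, 0.0]
finger_gap: 0.0928
grip_force: 0.0
time_s: 7.73
position: [0.6678, 0.1087, 0.2126]
eef_rot: [-179.9, -0.0, 105.7]
wrist_force: [-0.1, 0.4, 0.0]
finger_gap: 0.0933
grip_force: 0.0
spin 0.03 | x -7.572 y -3.295 z 1.316 | q6 -16 t 7.7
spin 0.03 | x -5.072 y -3.295 z 2.816 | q6 -16 t 7.7
```

```bash
python3 -m handwheel '[[-0.63,-0.27,0,0],[-0.63,-0.27,0,0],[-0.63,-0.27,0,0],[-0.63,-0.27,0,0],[-0.63,-0.27,0,0],[-0.63,-0.27,0,0],[-0.63,-0.27,0.1,0],[-0.63,-0.27,0.1,0],[-0.63,-0.27,0.2,0],[-0.63,-0.27,0.3,0],[-0.63,-0.27,0.3,0],[-0.63,-0.27,0.3,0]]'
python3 -m handwheel '[[0,0,0,0],[0,0,0,0],[0,0,0,0]]'
python3 - <<'E'
from h import *
snap('wrist','w2')
go(.595,-.122,.1,105.5)
i=cv2.imread('pics/w2.png')
cv2.imwrite('pics/w2c.png',cv2.resize(i[0:260,200:520],None,fx=2.4,fy=2.3,interpolation=cv2.INTER_CUBIC))
E
```

```text
time_s: 8.73
position: [0.6236, -0.2185, 0.1607]
eef_rot: [-180.0, -0.0, 105.3]
wrist_force: [-0.1, 0.2, -0.2]
finger_gap: 0.0925
grip_force: 0.0
time_s: 8.98
position: [0.6239, -0.217, 0.1613]
eef_rot: [-180.0, -0.0, 105.4]
wrist_force: [0.4, -0.2, -0.7]
finger_gap: 0.0934
grip_force: 0.0
spin -0.01 | x 2.473 y -0.074 z 1.543 | q6 -44 t 9.0
```

View pics/w2c.png

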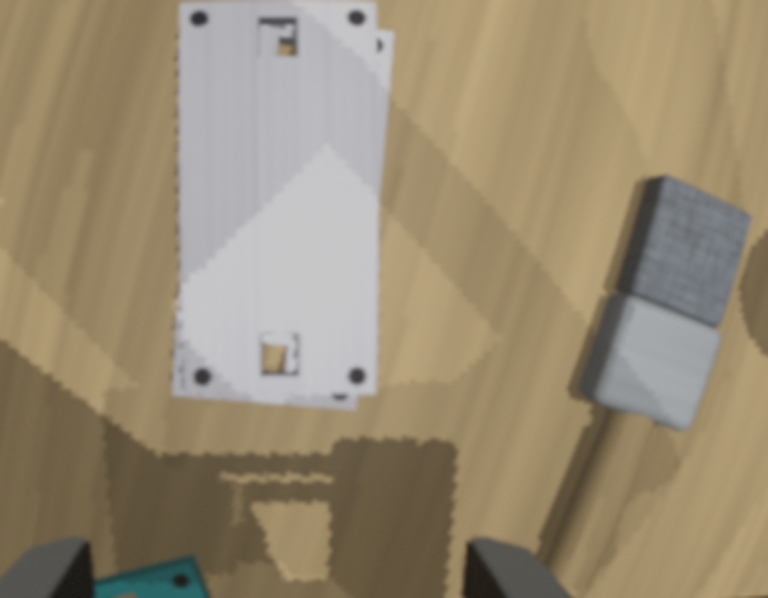

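The crop shows one plate on one other, the lower turned slightly. The top plate's holes are at crop (199,18), (357,17), (357,376) and (202,376), and the brush is to the right.

Run:
```python
from h import *
w=np.array([px('w2',200+a/2.4,b/2.3,.016)[:2] for a,b in [(199,18),(357,17),(357,376),(202,376)]])
print(w.mean(0),np.degrees(np.arctan2(*(w[0]+w[1]-w[2]-w[3])[::-1])),np.linalg.norm(w[0]-w[3]))
m=w.mean(0); go(m[0],m[1],.087,104.2)
```

```text
[ 0.59811378 -0.12211337] 105.63965553726756 0.11786656121845415
spin 0.21 | x 2.449 y -0.055 z 1.868 | q6 -44 t 9.0
```

```bash
python3 -m handwheel '[[0.61,-0.01,0,0.2],[0.61,-0.01,0,0],[0.61,-0.01,0,0],[0.61,-0.01,0.2,0],[0,0,0.4,0],[0,0,0.4,0],[0,0,0.4,0],[0,0,0.3,0],[0,0,0.15,0],[0,0,0,0],[0,0,0,0]]' 1 30
python3 -m handwheel '[[0,0,0,0],[0,0,0,0],[0,0,0,0],[0,0,0,0],[0,0,0,0],[0,0,0,0],[0,0,0,0]]' -1 30
python3 -m handwheel '[[0,0,0,0],[0,0,-0.2,0],[0,0,-0.4,0],[0,0,-0.5,0],[0,0,-0.5,0],[0,0,-0.5,0],[0,0,0,0],[0,0,0,0]]'
python3 - <<'E'
from h import *
snap('wrist','w3')
i=cv2.imread('pics/w3.png'); t=snap('top','t3')['color'][:,:,::-1]
cv2.imwrite('pics/w3c.png',np.vstack([cv2.resize(i[0:400,120:520],(600,330)),cv2.resize(t[140:260,300:500],(600,270))]))
E
```

```text
time_s: 9.95
position: [0.5981, -0.123, 0.0878]
eef_rot: [180.0, 0.0, 104.3]
wrist_force: [0.2, -1.1, 0.3]
finger_gap: 0.093
grip_force: 0.0
time_s: 10.53
position: [0.5982, -0.1234, 0.0879]
eef_rot: [180.0, 0.0, 104.3]
wrist_force: [1.3, 0.2, 1.9]
finger_gap: 0.0596
grip_force: 29.8
time_s: 11.2
position: [0.5981, -0.1234, 0.1723]
eef_rot: [179.9, 0.1, 104.3]
wrist_force: [-0.8, -0.6, -3.7]
finger_gap: 0.06
grip_force: 29.7
```

View pics/w3c.png

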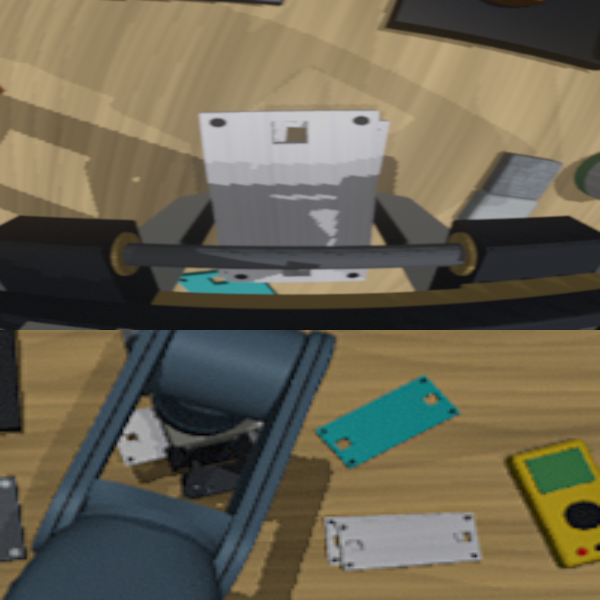

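Run:
```python
from h import *
print(np.round(json.load(open('pics/w3.json'))['tool_from_camera'],3))
f=np.array([.4835,.133]);a=np.radians(4.5);M=np.array([[np.cos(a),-np.sin(a)],[np.sin(a),np.cos(a)]])
p=f+M@[-.030,-.031]; print(p); go(*p,.2,94.5); go(*p,.101,94.5)
```

```text
[[ 0.    -0.959 -0.282  0.078]
 [ 1.     0.001 -0.001  0.   ]
 [ 0.001 -0.282  0.959 -0.082]
 [ 0.     0.     0.     1.   ]]
[0.45602471 0.09974179]
spin 1.63 | x 5.825 y -3.076 z -0.747 | q6 -36 t 11.3
spin 1.63 | x 5.825 y -3.076 z 1.728 | q6 -36 t 11.3
```

```bash
python3 -m handwheel '[[0,0,-0.4,0.8],[0,0,-0.3,0.83],[0.6,-0.31,0,0],[0.6,-0.31,0,0],[0.6,-0.31,0,0],[0.6,-0.31,0,0],[0.6,-0.31,0,0],[0.6,-0.31,0,0],[0.6,-0.31,0,0],[0.6,-0.31,0,0],[0.6,-0.31,0,0],[0.4,-0.25,0,0]]'
python3 -m handwheel '[[0,0,0.5,0],[0,0,0.5,0],[0,0,0.4,0],[0,0,0.3,0],[0,0,0,0],[0,0,0,0]]'
python3 - <<'E'
from h import *
go(.456,.0997,.101,94.5)
E
```

```text
time_s: 12.3
position: [0.4559, 0.1001, 0.1978]
eef_rot: [-179.8, -0.1, 94.6]
wrist_force: [-1.5, -0.8, -3.4]
finger_gap: 0.0597
grip_force: 29.7
time_s: 12.8
position: [0.4572, 0.0984, 0.1301]
eef_rot: [-179.8, -0.0, 94.5]
wrist_force: [1.4, -0.6, -3.1]
finger_gap: 0.0596
grip_force: 29.7
spin 0.00 | x 0.034 y -0.026 z 0.728 | q6 -6 t 12.8
```

```bash
python3 -m handwheel '[[0,0,0.3,0],[0,0,0.25,0],[0,0,0.14,0],[0,0,0,0],[0,0,0,0]]'
python3 -m handwheel '[[0,0,0,0],[0,0,0,0],[0,0,0,0],[0,0,0,0]]' 0.5
python3 -m handwheel '[[0,0,-0.4,0],[0,0,-0.5,0],[0,0,-0.5,0],[0,0,-0.5,0],[0,0,-0.5,0],[0,0,-0.3,0],[0,0,0,0]]'
python3 - <<'E'
from h import *
snap('wrist','w4')
c,s=np.cos(np.radians(94)),np.sin(np.radians(94))
go(.453-.1*c,-.334-.1*s,.16,94)
E
```

```text
time_s: 13.22
position: [0.4585, 0.0984, 0.1042]
eef_rot: [-180.0, -0.0, 94.5]
wrist_force: [-0.0, -0.6, -2.8]
finger_gap: 0.0597
grip_force: 29.7
time_s: 13.55
position: [0.4589, 0.0984, 0.1046]
eef_rot: [179.9, 0.0, 94.5]
wrist_force: [-0.5, 0.3, -0.0]
finger_gap: 0.0698
grip_force: 0.0
time_s: 14.13
position: [0.46, 0.0985, 0.2149]
eef_rot: [179.6, 0.0, 94.5]
wrist_force: [0.9, 1.0, -0.4]
finger_gap: 0.0698
grip_force: 0.0
spin 0.09 | x -13.273 y -0.910 z 1.334 | q6 -6 t 14.2
```

View pics/w4.png

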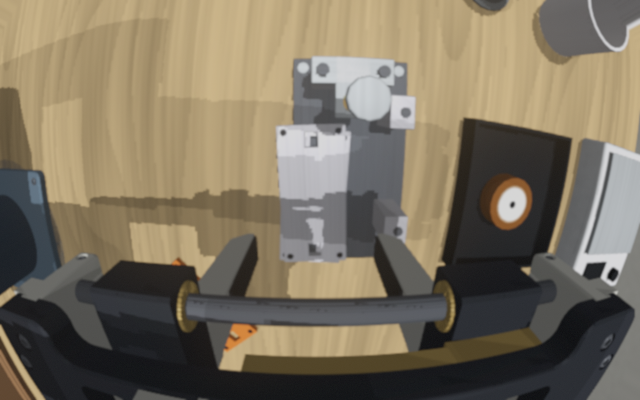

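The pair lies on the bed at (313,190), overhanging the open side as planned, and the roll is in the tray at (513,204). On to the second stack.

```bash
python3 -m handwheel '[[-0.7,-0.05,0,0],[-0.7,-0.05,0,0],[-0.7,-0.05,0,0],[-0.7,-0.05,0,0],[-0.7,-0.05,0,0],[-0.7,-0.05,0,0],[-0.7,-0.05,0,0],[-0.7,-0.05,0,0],[-0.7,-0.05,0,0],[-0.7,-0.05,0,0],[-0.7,-0.05,0,0],[-0.7,-0.05,0,0]]' 1
python3 -m handwheel '[[-0.7,-0.05,0.1,0],[-0.7,-0.05,0.1,0],[-0.7,-0.05,0.2,0],[-0.7,-0.05,0.2,0],[-0.7,-0.05,0.2,0],[-0.7,-0.05,0.2,0],[-0.67,-0.02,0.2,0],[0,0,0.1,0],[0,0,0,0],[0,0,0,0],[0,0,0,0]]'
python3 - <<'E'
from h import *
snap('wrist','w5')
go(.453,-.334,.087,94)
i=cv2.imread('pics/w5.png')
cv2.imwrite('pics/w5c.png',cv2.resize(i[0:260,160:480],None,fx=2.4,fy=2.3,interpolation=cv2.INTER_CUBIC))
E
```

```text
time_s: 15.18
position: [0.4602, -0.2395, 0.2105]
eef_rot: [-179.9, -0.1, 94.5]
wrist_force: [0.2, -0.1, 0.4]
finger_gap: 0.0931
grip_force: 0.0
time_s: 16.1
position: [0.4635, -0.4322, 0.1595]
eef_rot: [-180.0, -0.1, 94.6]
wrist_force: [-0.3, -0.2, 0.5]
finger_gap: 0.093
grip_force: 0.0
spin 0.10 | x 2.470 y -0.098 z 1.826 | q6 -58 t 16.1
```

View pics/w5c.png

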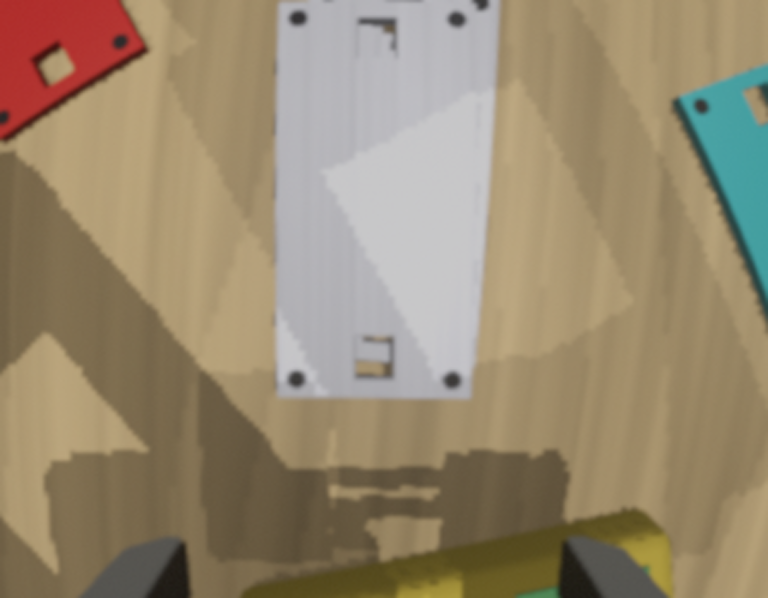

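The crop shows a top plate with holes at (298,18), (457,19), (452,380) and (296,380), and a lower plate showing beyond it at the upper end. The red and turquoise decoys and the multimeter are clear of the fingers.

Run:
```python
from h import *
w=np.array([px('w5',160+a/2.4,b/2.3,.016)[:2] for a,b in [(298,18),(457,19),(452,380),(296,380)]])
print(w.mean(0),np.degrees(np.arctan2(*(w[0]+w[1]-w[2]-w[3])[::-1])),np.linalg.norm(w[0]-w[3]))
m=w.mean(0); go(m[0],m[1]+.004,.087,93.8)
```

```text
[ 0.45637946 -0.33504356] 94.07986277001166 0.11828709979855911
spin 0.13 | x 2.538 y -0.017 z 1.826 | q6 -58 t 16.1
```

```bash
python3 -m handwheel '[[0.63,0.01,0,0.2],[0.63,0.01,0,0],[0.63,0.01,0,0],[0.63,0.01,0.2,0],[0,0,0.4,0],[0,0,0.4,0],[0,0,0.4,0],[0,0,0.3,0],[0,0,0.13,0],[0,0,0,0],[0,0,0,0]]' 1 30
python3 -m handwheel '[[0,0,0,0],[0,0,0,0],[0,0,0,0],[0,0,0,0],[0,0,0,0],[0,0,0,0],[0,0,0,0]]' -1 30
python3 -m handwheel '[[0,0,0,0],[0,0,-0.2,0],[0,0,-0.4,0],[0,0,-0.5,0],[0,0,-0.5,0],[0,0,-0.5,0],[0,0,-0.5,0],[0,0,0,0],[0,0,0,0]]'
python3 - <<'E'
from h import *
i=snap('wrist','w6')['color'][:,:,::-1]; t=snap('top','t6')['color'][:,:,::-1]
cv2.imwrite('pics/w6c.png',np.vstack([cv2.resize(i[0:400,120:520],(600,330)),cv2.resize(t[180:300,340:540],(600,270))]))
f=np.array([.4835,.133]);a=np.radians(4.5);M=np.array([[np.cos(a),-np.sin(a)],[np.sin(a),np.cos(a)]])
p=f+M@[-.029,-.040]; print(p); go(*p,.2,94.5)
E
```

```text
time_s: 17.07
position: [0.4591, -0.3326, 0.0873]
eef_rot: [180.0, 0.0, 93.4]
wrist_force: [0.1, -1.2, 0.4]
finger_gap: 0.0931
grip_force: 0.0
time_s: 17.65
position: [0.4591, -0.3332, 0.0871]
eef_rot: [180.0, 0.0, 93.3]
wrist_force: [-0.1, 0.1, 2.1]
finger_gap: 0.0594
grip_force: 29.9
time_s: 18.4
position: [0.4588, -0.3331, 0.1913]
eef_rot: [179.9, 0.1, 93.3]
wrist_force: [-0.3, 0.2, -4.5]
finger_gap: 0.0594
grip_force: 29.9
[0.45772776 0.09084799]
spin -0.20 | x 10.545 y 0.821 z -0.267 | q6 -51 t 18.5
```

View pics/w6c.png

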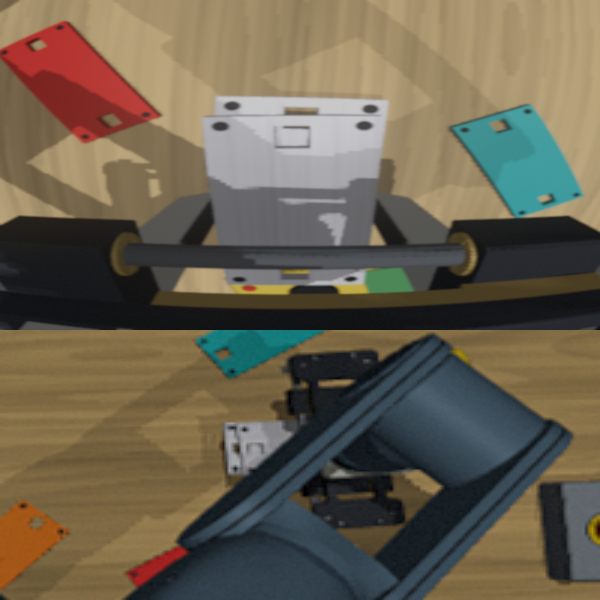

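```bash
python3 -m handwheel '[[0.7,0.05,0,-0.2],[0.7,0.05,0,0],[0.7,0.05,0,0],[0.7,0.05,0,0],[0.7,0.05,0,0],[0.7,0.05,0,0],[0.7,0.05,0,0],[0.7,0.06,0,0],[0.7,0.06,0,0],[0.7,0.06,0,0],[0.7,0.06,0,0],[0.7,0.06,0,0]]'
python3 -m handwheel '[[0.7,0.06,0,0],[0.7,0.06,0,0],[0.7,0.06,0,0],[0,0,0,0],[0,0,0,0],[0,0,0,0]]'
python3 - <<'E'
from h import *
go(.4577,.0888,.1175,94.5); print(manip.get_obs()['wrist_force'])
E
```

```text
time_s: 19.5
position: [0.4576, 0.0056, 0.1891]
eef_rot: [-179.8, -0.1, 94.5]
wrist_force: [-0.1, 0.4, -2.3]
finger_gap: 0.0599
grip_force: 29.9
time_s: 20.0
position: [0.4587, 0.0882, 0.1896]
eef_rot: [-179.9, 0.0, 94.6]
wrist_force: [0.1, -0.4, -3.1]
finger_gap: 0.0597
grip_force: 29.9
spin 0.01 | x 0.017 y -0.024 z 1.804 | q6 -7 t 20.0
[ 0.09460037 -0.43982366 -3.08248742]
```

Force −3.1 N: two plates. Lower and release.

```bash
python3 -m handwheel '[[0,-0.02,0.5,0],[0,0,0.4,0],[0,0,0.4,0],[0,0,0.3,0],[0,0,0.2,0],[0,0,0.04,0],[0,0,0,0],[0,0,0,0],[0,0,0,0]]'
python3 -m handwheel '[[0,0,0,0],[0,0,0,0],[0,0,0,0],[0,0,0,0]]' 0.5
python3 -m handwheel '[[0,0,-0.4,0],[0,0,-0.5,0],[0,0,-0.5,0],[0,0,-0.5,0],[0,0,-0.5,0],[0,0,-0.3,0],[0,0,0,0],[0,0,0,0]]'
python3 - <<'E'
from h import *
w=snap('wrist','w7')['color'][:,:,::-1]; s=snap('scene','s7')['color'][:,:,::-1]
a=cv2.resize(w[30:330,200:520],(560,525)); b=cv2.resize(s[140:260,210:410],(500,300),interpolation=cv2.INTER_CUBIC)
cv2.imwrite('pics/w7c.png',np.vstack([cv2.resize(a,(500,300)),b]))
o=manip.get_obs(); print(o['position'])
E
```

```text
time_s: 20.75
position: [0.4592, 0.088, 0.1179]
eef_rot: [179.9, 0.0, 94.5]
wrist_force: [-1.1, 0.1, -3.2]
finger_gap: 0.0597
grip_force: 29.9
time_s: 21.08
position: [0.4589, 0.0884, 0.1177]
eef_rot: [179.9, 0.0, 94.5]
wrist_force: [-0.2, -0.1, -0.3]
finger_gap: 0.0693
grip_force: 0.0
time_s: 21.75
position: [0.4588, 0.0884, 0.2256]
eef_rot: [179.9, 0.0, 94.5]
wrist_force: [-0.5, 0.4, -0.7]
finger_gap: 0.0694
grip_force: 0.0
[0.45796181 0.08837198 0.22426252]
```

View pics/w7c.png

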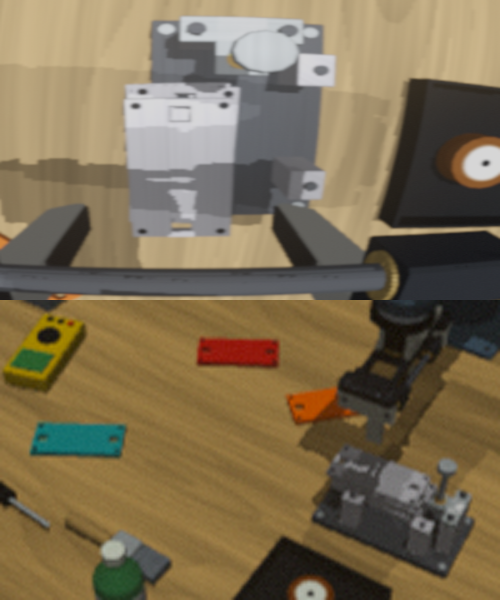

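Four plates are piled on the bed and none are left on the bench. The roll is still in the tray. Mallet next: raise clear of the pin, spin, and travel.

```bash
python3 -m handwheel '[[0,0,-0.5,-1],[0,0,-0.5,-1],[0,0,-0.4,-1],[0,0,0,-1],[0,0,0,-1],[0,0,0,-1],[0,0,0,-1],[0,0,0,-1],[0,0,0,-1],[0,0,0,-0.87],[0,0,0,0]]' 0.5
python3 - <<'E'
from h import *
c,s=np.cos(np.radians(153.7)),np.sin(np.radians(153.7))
go(.4735-.06*c,.411-.06*s,.27,153.7)
E
```

```text
time_s: 22.77
position: [0.458, 0.0883, 0.2797]
eef_rot: [-179.9, -0.1, 153.9]
wrist_force: [-0.3, 1.1, -0.1]
finger_gap: 0.0702
grip_force: 0.0
spin 0.04 | x 1.728 y 7.404 z 0.243 | q6 -67 t 22.8
```

```bash
python3 -m handwheel '[[0.16,0.67,0,0],[0.16,0.67,0,0],[0.16,0.67,0,0],[0.16,0.67,0,0],[0.16,0.67,0,0],[0.16,0.67,0,0],[0.16,0.67,0,0],[0.16,0.67,0,0],[0.16,0.67,0,0],[0.16,0.67,0,0],[0.16,0.67,0,0],[0,0,0,0]]'
python3 -m handwheel '[[0,0,0,0],[0,0,0,0]]'
python3 - <<'E'
from h import *
i=snap('wrist','w8')['color'][:,:,::-1]; t=snap('top','t8')['color'][:,:,::-1]
cv2.imwrite('pics/w8c.png',np.hstack([cv2.resize(i[0:400,120:520],(500,500)),cv2.resize(t[195:275,145:195],(300,500))]))
go(.4735,.411,.22,153.7)
E
```

```text
time_s: 23.77
position: [0.5258, 0.3879, 0.2791]
eef_rot: [180.0, -0.1, 153.7]
wrist_force: [-0.6, -0.4, 0.2]
finger_gap: 0.0697
grip_force: 0.0
time_s: 23.93
position: [0.5254, 0.3833, 0.2799]
eef_rot: [-179.9, -0.1, 153.7]
wrist_force: [0.9, 0.1, -0.6]
finger_gap: 0.07
grip_force: 0.0
spin -0.01 | x 1.483 y 0.056 z 1.518 | q6 -37 t 24.0
```

View pics/w8c.png

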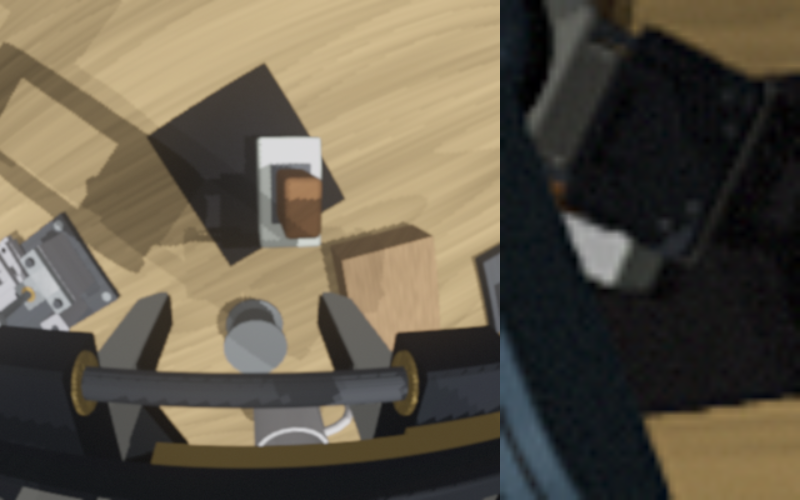

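The wrist view shows the mallet head top at crop (258..320,137..247), the handle top at (300,190), and the pad centred near (248,165). The mallet may have shifted, so I'll compute its position.

Run:
```python
from h import *
f=lambda P,z:np.array([px('w8',120+a/1.25,b/1.25,z)[:2] for a,b in P])
w=f([(258,137),(321,137),(320,247),(258,247)],.058);print('head',w.mean(0),np.degrees(np.arctan2(*(w[0]+w[1]-w[2]-w[3])[::-1])),np.linalg.norm(w[0]-w[1]),np.linalg.norm(w[0]-w[3]))
h=f([(284,177),(321,177),(321,236),(285,236)],.128);print('handle',h.mean(0),np.linalg.norm(h[0]-h[1]),np.linalg.norm(h[0]-h[3]))
p=f([(150,135),(265,63),(343,197),(232,264)],.003);print('pad',p.mean(0))
```

```text
head [0.50856686 0.43056478] 154.68229815376822 0.049450848149780235 0.08855005957168133
handle [0.50765898 0.43132634] 0.022799807681165508 0.0369157448018611
pad [0.4773607  0.40920149]
```

Run:
```python
from h import *
go(.5078,.431,.150,154.5)
```

```text
spin -0.14 | x 0.923 y 0.897 z 3.268 | q6 -37 t 24.0
```

```bash
python3 -m handwheel '[[0.46,0.45,0,-0.14],[0.46,0.45,0,0],[0,0,0.4,0],[0,0,0.4,0],[0,0,0.4,0],[0,0,0.4,0],[0,0,0.4,0],[0,0,0.4,0],[0,0,0.4,0],[0,0,0.3,0],[0,0,0.17,0],[0,0,0,0]]' 0.5 58
python3 -m handwheel '[[0,0,0,0],[0,0,0,0],[0,0,0,0],[0,0,0,0],[0,0,0,0],[0,0,0,0],[0,0,0,0],[0,0,0,0],[0,0,0,0]]' -1 58
python3 -m handwheel '[[0,0,-0.2,0],[0,0,-0.4,0],[0,0,-0.5,0],[0,0,-0.5,0],[0,0,-0.5,0],[0,0,-0.5,0],[0,0,-0.3,0],[0,0,0,0],[0,0,0,0]]'
python3 - <<'E'
from h import *
f=np.array([.4835,.133]);a=np.radians(4.5);M=np.array([[np.cos(a),-np.sin(a)],[np.sin(a),np.cos(a)]])
p=f+M@[-.10,-.035]; print(p); go(*p,.28,94.5)
E
```

```text
time_s: 25.03
position: [0.5079, 0.4312, 0.1488]
eef_rot: [-179.9, -0.1, 154.5]
wrist_force: [-0.3, -0.9, 0.2]
finger_gap: 0.0697
grip_force: 0.0
time_s: 25.78
position: [0.5084, 0.4323, 0.1505]
eef_rot: [180.0, 0.0, 154.6]
wrist_force: [-0.5, 0.5, 1.4]
finger_gap: 0.0237
grip_force: 57.8
time_s: 26.53
position: [0.5083, 0.4322, 0.2662]
eef_rot: [180.0, 0.0, 154.6]
wrist_force: [-0.7, 0.2, -6.0]
finger_gap: 0.0235
grip_force: 57.8
[0.38655433 0.09026198]
spin 10.01 | x -8.284 y -3.706 z -0.345 | q6 -34 t 26.5
```

```bash
python3 -m handwheel '[[0,0,-0.4,1],[0,0,-0.4,1],[0,0,-0.4,1],[0,0,0,1],[0,0,0,1],[0,0,0,1],[0,0,0,1],[0,0,0,1],[0,0,0,1],[0,0,0,1],[0,0,0,0]]'
python3 - <<'E'
from h import *
go(.3866,.0903,.31,94.5)
E
```

```text
time_s: 27.45
position: [0.5078, 0.4319, 0.3117]
eef_rot: [-179.8, 0.1, 94.4]
wrist_force: [-0.5, -0.2, -5.1]
finger_gap: 0.0238
grip_force: 57.8
spin -0.02 | x -8.275 y -3.692 z 0.042 | q6 26 t 27.4
```

```bash
python3 -m handwheel '[[-0.6,-0.3,0,0],[-0.6,-0.3,0,0],[-0.6,-0.3,0,0],[-0.6,-0.3,0,0],[-0.6,-0.3,0,0],[-0.6,-0.3,0,0],[-0.6,-0.3,0,0],[-0.6,-0.3,0,0],[-0.6,-0.3,0,0],[-0.6,-0.3,0,0],[-0.6,-0.3,0,0],[-0.6,-0.3,0,0]]'
python3 -m handwheel '[[-0.6,0,0,0],[-0.4,0,0,0],[0,0,0.4,0],[0,0,0.4,0],[0,0,0.4,0],[0,0,0.4,0],[0,0,0.4,0],[0,0,0.4,0],[0,0,0,0],[0,0,0,0]]'
python3 - <<'E'
from h import *
snap('wrist','w9')
f=np.array([.4835,.133]);a=np.radians(4.5);M=np.array([[np.cos(a),-np.sin(a)],[np.sin(a),np.cos(a)]])
go(.3866,.0903,.162,94.5)
print(np.round(M.T@(manip.get_obs()['position'][:2]-f),4))
E
```

```text
time_s: 28.45
position: [0.3865, 0.1327, 0.3133]
eef_rot: [-179.9, 0.0, 94.8]
wrist_force: [0.7, -1.5, -4.8]
finger_gap: 0.024
grip_force: 57.9
time_s: 29.28
position: [0.39, 0.0939, 0.2174]
eef_rot: [-179.8, -0.0, 94.7]
wrist_force: [0.1, -0.9, -5.0]
finger_gap: 0.0237
grip_force: 57.9
spin 0.03 | x -0.080 y -0.114 z 1.409 | q6 -7 t 29.3
[-0.0954 -0.0318]
```

View pics/w9.png

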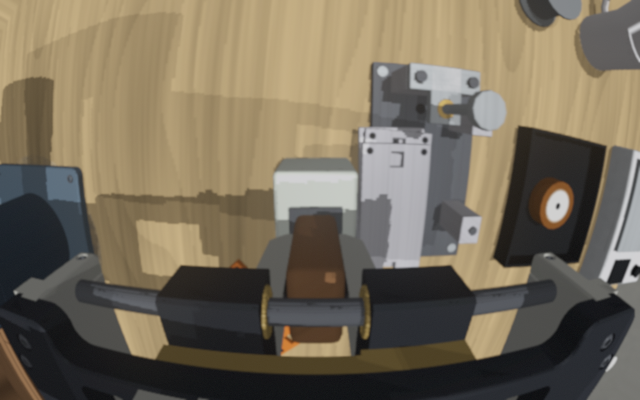

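The mallet stands clear of the pack on its −x side. The pack edge is at about (360,200) and the mallet face at about (357,200) but higher. Lower, then push in +x, stopping about 3 mm short.

```bash
python3 -m handwheel '[[0,-0.1,0.3,0.03],[0,0,0.3,0],[0,0,0.3,0],[0,0,0.3,0],[0,0,0.2,0],[0,0,0,0],[0,0,0,0],[0,0,0,0]]'
python3 - <<'E'
from h import *
f=np.array([.4835,.133]);a=np.radians(4.5);M=np.array([[np.cos(a),-np.sin(a)],[np.sin(a),np.cos(a)]])
o=manip.get_obs();print(np.round(M.T@(o['position'][:2]-f),4),o['position'],o['wrist_force'],o['eef_rot'])
E
```

```text
time_s: 30.0
position: [0.3878, 0.0935, 0.1632]
eef_rot: [179.9, 0.0, 94.4]
wrist_force: [0.1, 0.4, -4.3]
finger_gap: 0.0233
grip_force: 57.9
[-0.0985 -0.0319] [0.38780501 0.09349794 0.16318787] [ 0.05486754  0.3987563  -4.29884722] [1.79908903e+02 9.79409963e-03 9.44239198e+01]
```

```bash
python3 -m handwheel '[[0,0.1,0.03,0],[0,0.1,0,0],[0,0.1,0,0],[0,0.1,0,0],[0,0.1,0,0],[0,0.1,0,0],[0,0.1,0,0],[0,0.1,0,0],[0,0.1,0,0],[0,0.1,0,0],[0,0,0,0]]'
python3 - <<'E'
from h import *
snap('top','t10')
f=np.array([.4835,.133]);a=np.radians(4.5);M=np.array([[np.cos(a),-np.sin(a)],[np.sin(a),np.cos(a)]])
o=manip.get_obs();print(np.round(M.T@(o['position'][:2]-f),4),o['position'],o['wrist_force'],o['eef_rot'])
E
```

```text
time_s: 30.92
position: [0.4283, 0.0966, 0.1613]
eef_rot: [179.9, 0.0, 94.4]
wrist_force: [-0.0, 0.2, -5.6]
finger_gap: 0.0234
grip_force: 57.9
[-0.058 -0.032] [0.42821823 0.09654595 0.16135249] [ 0.5254624  -0.30689229 -4.93380294] [1.79876916e+02 8.36291406e-03 9.43980252e+01]
```

```bash
python3 -m handwheel '[[0,0.03,0,0],[0,0.03,0,0],[0,0.03,0,0]]'; python3 -m handwheel '[[0,0.03,0,0],[0,0.03,0,0]]'
python3 - <<'E'
from h import *
f=np.array([.4835,.133]);a=np.radians(4.5);M=np.array([[np.cos(a),-np.sin(a)],[np.sin(a),np.cos(a)]])
o=manip.get_obs();print(np.round(M.T@(o['position'][:2]-f),4),o['position'],o['wrist_force'],o['eef_rot'])
E
```

```text
time_s: 31.22
position: [0.4297, 0.0968, 0.1611]
eef_rot: [-179.9, -0.0, 94.4]
wrist_force: [-5.1, -1.3, -2.9]
finger_gap: 0.0237
grip_force: 57.9
time_s: 31.38
position: [0.4308, 0.097, 0.1606]
eef_rot: [-179.7, -0.0, 94.4]
wrist_force: [-7.6, -0.5, 0.3]
finger_gap: 0.0238
grip_force: 58.0
[-0.0554 -0.0317] [0.43080706 0.09704701 0.160629  ] [-7.59766536 -0.51462702  0.33825971] [-1.79693324e+02 -1.91716990e-02  9.44038901e+01]
```

```bash
python3 -m handwheel '[[0,-0.3,0,0],[0,-0.4,0,0],[0,-0.3,-0.3,0],[-0.4,0,-0.4,0],[-0.4,0,-0.4,1],[0,0,-0.4,1],[0,0,0,1],[0,0,0,1],[0,0,0,1],[0,0,0,1],[0,0,0,1],[0,0,0,1]]'
python3 -m handwheel '[[0,0,0,1],[0,0,0,1],[0,0,0,1],[0,0,0,1],[0,0,0,1],[0,0,0,1],[0,0,0,1],[0,0,0,0]]'
python3 - <<'E'
from h import *
snap('top','t11')
f=np.array([.4835,.133]);a=np.radians(4.5);M=np.array([[np.cos(a),-np.sin(a)],[np.sin(a),np.cos(a)]])
o=manip.get_obs();print(np.round(M.T@(o['position'][:2]-f),4),o['wrist_force'])
p=f+M@[-.016,-.150]; go(*p,.162,4.5)
i=cv2.imread('pics/t11.png'); cv2.imwrite('pics/t11c.png',cv2.resize(i[190:270,225:345],(780,520),interpolation=cv2.INTER_CUBIC))
E
```

```text
time_s: 32.38
position: [0.3966, 0.0619, 0.2217]
eef_rot: [179.9, -0.1, 46.1]
wrist_force: [0.4, 0.7, -5.4]
finger_gap: 0.0237
grip_force: 57.9
time_s: 33.05
position: [0.3964, 0.062, 0.2216]
eef_rot: [180.0, -0.2, 4.2]
wrist_force: [0.2, -0.3, -5.5]
finger_gap: 0.0235
grip_force: 57.9
[-0.0925 -0.0639] [ 0.19306172 -0.23904114 -4.46674356]
spin 0.00 | x 1.912 y 2.151 z 1.489 | q6 78 t 33.1
```

```bash
python3 -m handwheel '[[0,0.5,0,0],[0,0.5,0,0],[0.2,0.5,0,0],[0.5,0.5,0,0],[0.5,0.15,0,0],[0.5,0,0,0],[0.2,0,0.2,0],[0,0,0.4,0],[0,0,0.4,0],[0,0,0.4,0],[0,0,0.1,0],[0,0,0,0]]'
python3 -m handwheel '[[0,0,0,0],[0,0,0,0],[0,0,0,0]]'
python3 - <<'E'
from h import *
snap('wrist','w11')
f=np.array([.4835,.133]);a=np.radians(4.5);M=np.array([[np.cos(a),-np.sin(a)],[np.sin(a),np.cos(a)]])
o=manip.get_obs();print(np.round(M.T@(o['position'][:2]-f),4),o['position'],o['wrist_force'])
p=f+M@[-.016,-.150]; go(*p,.162,4.5)
E
```

```text
time_s: 34.1
position: [0.4766, -0.0173, 0.1596]
eef_rot: [-179.9, 0.2, 4.5]
wrist_force: [-0.1, 0.3, -4.8]
finger_gap: 0.0237
grip_force: 57.9
time_s: 34.35
position: [0.4785, -0.0179, 0.1622]
eef_rot: [180.0, -0.1, 4.4]
wrist_force: [0.3, 0.1, -5.5]
finger_gap: 0.0237
grip_force: 57.9
[-0.0169 -0.1501] [ 0.47847186 -0.01796918  0.16209834] [-0.10908484  0.50875489 -5.65729269]
spin -0.01 | x 0.021 y -0.003 z 0.002 | q6 70 t 34.4
```

```bash
python3 -m handwheel '[[0,-0.12,0,0],[0,-0.12,0,0],[0,-0.12,0,0],[0,-0.12,0,0],[0,-0.12,0,0],[0,-0.12,0,0],[0,-0.12,0,0],[0,-0.12,0,0],[0,-0.12,0,0],[0,-0.12,0,0],[0,-0.1,0,0]]'
python3 -m handwheel '[[0,-0.04,0,0],[0,-0.04,0,0],[0,-0.04,0,0]]'
python3 - <<'E'
from h import *
f=np.array([.4835,.133]);a=np.radians(4.5);M=np.array([[np.cos(a),-np.sin(a)],[np.sin(a),np.cos(a)]])
o=manip.get_obs();print(np.round(M.T@(o['position'][:2]-f),4),o['position'],o['wrist_force'],o['eef_rot'])
E
```

```text
time_s: 35.32
position: [0.4738, 0.0342, 0.1613]
eef_rot: [180.0, 0.0, 4.4]
wrist_force: [-1.8, -4.8, -3.1]
finger_gap: 0.0238
grip_force: 57.9
time_s: 35.57
position: [0.4736, 0.0383, 0.1613]
eef_rot: [179.9, -0.0, 4.5]
wrist_force: [-0.8, -8.1, -3.1]
finger_gap: 0.0237
grip_force: 57.9
[-0.0173 -0.0936] [0.473633   0.0383089  0.16127719] [-0.79957695 -8.12692286 -3.06559147] [ 1.79908797e+02 -8.19898533e-04  4.45360258e+00]
```

```bash
for i in 1 2; do python3 -m handwheel '[[0,-0.04,0,0],[0,-0.04,0,0]]'; done
python3 - <<'E'
from h import *
f=np.array([.4835,.133]);a=np.radians(4.5);M=np.array([[np.cos(a),-np.sin(a)],[np.sin(a),np.cos(a)]])
o=manip.get_obs();print(np.round(M.T@(o['position'][:2]-f),4),o['position'],o['wrist_force'],o['eef_rot'])
E
```

```text
time_s: 35.73
position: [0.4735, 0.041, 0.1613]
eef_rot: [179.9, -0.0, 4.4]
wrist_force: [-2.0, -13.1, -3.4]
finger_gap: 0.0239
grip_force: 58.0
time_s: 35.9
position: [0.4734, 0.0422, 0.1615]
eef_rot: [179.6, 0.0, 4.5]
wrist_force: [-2.3, -21.5, -1.6]
finger_gap: 0.0237
grip_force: 58.0
[-0.0172 -0.0897] [0.47343362 0.0421959  0.16146563] [ -2.29391172 -21.48649381  -1.64789503] [1.79600537e+02 6.33082048e-03 4.54216320e+00]
```

```bash
python3 -m handwheel '[[0,-0.04,0,0],[0,-0.03,0,0],[0,0,0,0],[0,0,0,0]]'
python3 - <<'E'
from h import *
f=np.array([.4835,.133]);a=np.radians(4.5);M=np.array([[np.cos(a),-np.sin(a)],[np.sin(a),np.cos(a)]])
o=manip.get_obs();print(np.round(M.T@(o['position'][:2]-f),4))
E
python3 -m handwheel '[[0,0.3,0,0],[0,0.4,-0.2,0],[0,0.3,-0.4,0],[0,0,-0.4,-1],[0,0,-0.4,-1],[0,0,-0.2,-1],[0,0,0,-1],[0,0,0,-1],[0,0,0,-1],[0,0,0,-1],[0,0,0,-1],[0,0,0,-1]]'
python3 -m handwheel '[[0,0,0,-1],[0,0,0,-1],[0,0,0,-1],[0,0,0,-1],[0,0,0,-1],[0,0,0,-1],[0,0,0,0]]'
python3 - <<'E'
from h import *
snap('top','t12')
f=np.array([.4835,.133]);a=np.radians(4.5);M=np.array([[np.cos(a),-np.sin(a)],[np.sin(a),np.cos(a)]])
o=manip.get_obs();print(np.round(M.T@(o['position'][:2]-f),4),o['position'],o['wrist_force'],o['eef_rot'])
p=f+M@[-.075,-.008]; go(*p,.162,94.5)
E
```

```text
time_s: 36.23
position: [0.4732, 0.0431, 0.1616]
eef_rot: [179.4, 0.0, 4.6]
wrist_force: [-2.5, -25.8, -2.9]
finger_gap: 0.0238
grip_force: 58.0
[-0.0173 -0.0888]
time_s: 37.23
position: [0.4755, 0.0091, 0.2247]
eef_rot: [-179.9, -0.1, 58.7]
wrist_force: [0.1, -0.4, -5.9]
finger_gap: 0.0237
grip_force: 57.9
time_s: 37.82
position: [0.4754, 0.009, 0.2247]
eef_rot: [-179.9, -0.1, 94.6]
wrist_force: [-0.0, -0.5, -5.1]
finger_gap: 0.0238
grip_force: 57.9
[-0.0177 -0.1232] [0.47554797 0.00883494 0.22474691] [-0.56971196 -0.59519264 -4.83874537] [-1.79951289e+02 -9.97525136e-02  9.42886745e+01]
spin -0.04 | x 2.879 y -1.433 z 1.569 | q6 -17 t 37.9
```

```bash
python3 -m handwheel '[[0,-0.5,0,0],[0,-0.6,0,0],[0.4,-0.6,0,0],[0.6,0,0,0],[0.6,0,0,0],[0.6,0,0,0],[0.6,0,0.2,0],[0.08,0,0.4,0],[0,0,0.4,0],[0,0,0.4,0],[0,0,0.17,0],[0,0,0,0]]'
python3 -m handwheel '[[0,0,0,0],[0,0.1,0,0],[0,0.1,0,0],[0,0.1,0,0],[0,0.1,0,0],[0,0.1,0,0],[0,0.1,0,0],[0,0,0,0]]'
python3 - <<'E'
from h import *
f=np.array([.4835,.133]);a=np.radians(4.5);M=np.array([[np.cos(a),-np.sin(a)],[np.sin(a),np.cos(a)]])
o=manip.get_obs();print(np.round(M.T@(o['position'][:2]-f),4),o['position'],o['wrist_force'],o['eef_rot'])
E
```

```text
time_s: 38.87
position: [0.398, 0.118, 0.161]
eef_rot: [-179.8, -0.0, 94.3]
wrist_force: [-0.4, -0.7, -4.8]
finger_gap: 0.0238
grip_force: 57.9
time_s: 39.53
position: [0.4242, 0.1195, 0.1625]
eef_rot: [180.0, 0.0, 94.4]
wrist_force: [-0.2, -0.1, -5.2]
finger_gap: 0.0241
grip_force: 57.9
[-0.0602 -0.0088] [0.42415441 0.11953371 0.16246577] [-0.22017726 -0.0863956  -5.22711515] [1.79961218e+02 1.48003456e-03 9.43930884e+01]
```

```bash
for i in 1 2 3 4; do python3 -m handwheel '[[0,0.04,0,0],[0,0.04,0,0]]' | grep -E 'posi|wrist'; done; python3 -m handwheel '[[0,0.03,0,0],[0,0,0,0],[0,0,0,0]]' | grep -E 'posi|wrist|rot'
python3 - <<'E'
from h import *
f=np.array([.4835,.133]);a=np.radians(4.5);M=np.array([[np.cos(a),-np.sin(a)],[np.sin(a),np.cos(a)]])
o=manip.get_obs();print(np.round(M.T@(o['position'][:2]-f),4))
E
```

```text
position: [0.4256, 0.1198, 0.1621]
wrist_force: [-2.3, 0.6, -4.3]
position: [0.4283, 0.1201, 0.1619]
wrist_force: [-6.8, 0.5, -1.6]
position: [0.4295, 0.1203, 0.1614]
wrist_force: [-10.5, -0.3, 0.6]
position: [0.4319, 0.1206, 0.1611]
wrist_force: [-12.1, -0.0, 1.7]
position: [0.4321, 0.1206, 0.1608]
eef_rot: [-179.3, -0.0, 94.4]
wrist_force: [-13.3, -1.1, 0.5]
[-0.0522 -0.0084]
```

```bash
for i in 1 2 3; do python3 -m handwheel '[[0,0.04,0,0],[0,0.03,0,0],[0,0,0,0]]' | grep -E 'posi|wrist|rot'; done
python3 - <<'E'
from h import *
c=snap('wrist','w13')
f=np.array([.4835,.133]);a=np.radians(4.5);M=np.array([[np.cos(a),-np.sin(a)],[np.sin(a),np.cos(a)]])
o=manip.get_obs();print(np.round(M.T@(o['position'][:2]-f),4))
E
```

```text
position: [0.4328, 0.1207, 0.1602]
eef_rot: [-179.0, -0.0, 94.4]
wrist_force: [-18.8, -1.8, 3.4]
position: [0.4335, 0.1208, 0.16]
eef_rot: [-178.7, -0.0, 94.4]
wrist_force: [-24.0, -1.8, 10.5]
position: [0.4342, 0.1209, 0.16]
eef_rot: [-178.4, -0.0, 94.4]
wrist_force: [-32.1, -3.6, 18.0]
[-0.0501 -0.0081]
```

```bash
python3 -m handwheel '[[0,-0.2,-0.02,0],[0,-0.3,0,0],[0,-0.3,-0.2,0],[0,-0.3,-0.4,0],[-0.3,0,-0.5,0],[-0.5,0,-0.5,0],[-0.5,0.4,-0.5,0],[-0.5,0.5,-0.5,0],[-0.5,0.5,-0.5,0],[-0.3,0.5,-0.4,0],[0,0,0,0],[0,0,0,0]]'
python3 -m handwheel '[[0,0,0,0],[0,0,0,0]]' | grep posi
python3 - <<'E'
from h import *
f=np.array([.4835,.133]);a=np.radians(4.5);M=np.array([[np.cos(a),-np.sin(a)],[np.sin(a),np.cos(a)]])
o=manip.get_obs();print(np.round(M.T@(o['position'][:2]-f),4),o['position'],o['wrist_force'])
w=snap('wrist','w14')['color'][:,:,::-1]
print(np.round([proj('w14',[*(f+M@q),h]) for q,h in [((0,0),.044),((-.03,-.065),.044),((.03,-.065),.044),((-.03,.04),.044),((0,.052),.14)]]))
E
```

```text
time_s: 42.25
position: [0.4871, 0.0191, 0.304]
eef_rot: [179.8, 0.0, 94.3]
wrist_force: [-0.9, -0.1, -5.6]
finger_gap: 0.0242
grip_force: 57.9
position: [0.4843, 0.0206, 0.3021]
[-0.008  -0.1121] [0.48429838 0.02061774 0.30206421] [-0.55752152  0.61743641 -5.34987223]
[[324.  80.]
 [296. 139.]
 [351. 139.]
 [296.  45.]
 [326.   6.]]
```

Run:
```python
import cv2
i=cv2.imread('pics/w14.png'); cv2.imwrite('pics/w14c.png',cv2.resize(i[0:150,230:420],(760,600),interpolation=cv2.INTER_CUBIC))
```

```text
(no output)
```

View pics/w14c.png

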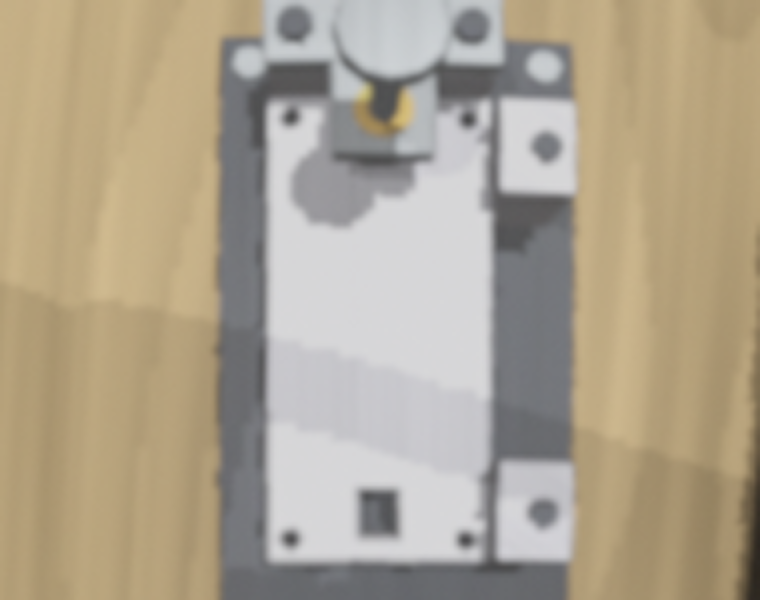

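The pack is flush and against the blocks, with plate edges at crop x 266 and 492, y 562. Both match the predicted home position within about 0.5 mm, and the slot shows the bed cleanly. Now strike the pin.

```bash
python3 - <<'E'
from h import *
go(.4794,.1848,.31,94.5)
E
python3 -m handwheel '[[0.5,0,-0.3,0],[0.5,0,0,0],[0.6,0,0,0],[0.6,0,0,0],[0.6,0,0,0],[0.6,0,0,0],[0.5,0,0,0],[0.2,0,0,0],[0,0,0,0],[0,0,0,0]]'
python3 - <<'E'
from h import *
go(.4794,.1848,.292,94.5)
E
```

```text
spin -0.01 | x 4.100 y 0.199 z -0.195 | q6 -15 t 42.5
time_s: 43.3
position: [0.4723, 0.1836, 0.3148]
eef_rot: [-180.0, 0.1, 94.5]
wrist_force: [0.4, -0.5, -5.3]
finger_gap: 0.0236
grip_force: 57.9
spin 0.00 | x 0.016 y 0.180 z 0.569 | q6 4 t 43.3
```

```bash
python3 -m handwheel '[[0.01,0.18,0.15,0],[0,0,0.15,0],[0,0,0.15,0],[0,0,0.1,0],[0,0,0,0]]' | grep -E 'posi|wrist'
for i in 1 2 3 4; do python3 -m handwheel '[[0,0,0.1,0],[0,0,0.1,0],[0,0,0.1,0]]' | grep -E 'posi|wrist'; done
```

```text
position: [0.4794, 0.1838, 0.2915]
wrist_force: [0.0, 0.1, -6.0]
position: [0.4802, 0.1843, 0.2818]
wrist_force: [-1.0, -0.7, 1.7]
position: [0.4802, 0.1844, 0.2694]
wrist_force: [-0.7, -2.0, 2.6]
position: [0.4803, 0.1844, 0.2569]
wrist_force: [0.2, -2.0, 2.1]
position: [0.4803, 0.1844, 0.2448]
wrist_force: [0.8, -2.9, 2.6]
```

```bash
for i in 1 2 3; do python3 -m handwheel '[[0,0,0.08,0],[0,0,0.06,0]]' | grep -E 'posi|wrist'; done
```

```text
position: [0.4803, 0.1844, 0.2392]
wrist_force: [0.7, -2.6, 1.8]
position: [0.4803, 0.1844, 0.2337]
wrist_force: [1.6, -2.6, 1.4]
position: [0.4803, 0.1845, 0.2311]
wrist_force: [-10.8, -5.1, 42.2]
```

Hard stop at TCP z 0.231, so the mallet underside is at 84 mm and the pin is home. Return the mallet.

```bash
python3 -m handwheel '[[0,0,-0.3,0],[0,0,-0.5,0],[0,0,-0.5,0],[0,0,-0.5,0],[0.6,0,0,0],[0.6,0,0,0],[0.6,0,0,0],[0.6,0,0,0],[0.6,0,0,0],[0.6,0,0,0],[0.6,0,0,0],[0.6,0,0,0]]' | grep -E 'posi|wrist'
python3 -m handwheel '[[0.5,0.3,0,0],[0,0,0,0],[0,0,0,0],[0,0,0,0]]' | grep -E 'posi|wrist'
python3 - <<'E'
from h import *
go(.4766,.4077,.152,94.5)
E
```

```text
position: [0.4636, 0.3774, 0.2982]
wrist_force: [1.9, 0.9, -5.0]
position: [0.4746, 0.3965, 0.2985]
wrist_force: [-0.2, -0.3, -4.9]
spin -0.01 | x 0.274 y 0.071 z 3.663 | q6 25 t 46.5
```

```bash
python3 -m handwheel '[[0.27,0.07,0.4,0],[0,0,0.5,0],[0,0,0.5,0],[0,0,0.5,0],[0,0,0.5,0],[0,0,0.4,0],[0,0,0.3,0],[0,0,0.2,0],[0,0,0.1,0],[0,0,0.1,0],[0,0,0,0],[0,0,0,0]]' | grep -E 'posi|wrist|rot'
python3 - <<'E'
from h import *
go(.4766,.4077,.150,94.5)
E
```

```text
position: [0.478, 0.4079, 0.161]
eef_rot: [179.9, -0.0, 94.4]
wrist_force: [0.3, 0.8, -4.9]
spin -0.02 | x -0.003 y -0.034 z 0.276 | q6 26 t 47.5
```

```bash
python3 -m handwheel '[[0,0,0.1,0],[0,0,0.1,0],[0,0,0,0]]' | grep -E 'posi|wrist|rot'
for i in 1 2 3; do python3 -m handwheel '[[0,0,0.03,0],[0,0,0,0]]' | grep -E 'posi|wrist'; done
```

```text
position: [0.4773, 0.4076, 0.1518]
eef_rot: [-180.0, 0.0, 94.4]
wrist_force: [-0.7, 0.3, -6.0]
position: [0.4775, 0.4078, 0.151]
wrist_force: [-0.0, 0.4, -5.8]
position: [0.4777, 0.4079, 0.1505]
wrist_force: [-1.1, -0.3, -0.6]
position: [0.4777, 0.408, 0.1505]
wrist_force: [-3.6, -1.8, 7.0]
```

Contact with the pad. Release, rise, and check.

```bash
python3 -m handwheel '[[0,0,0,0],[0,0,0,0],[0,0,0,0],[0,0,0,0],[0,0,0,0]]' 0.3 | grep gap
python3 -m handwheel '[[0,0,-0.3,0],[0,0,-0.5,0],[0,0,-0.5,0],[0,0,-0.5,0],[0,0,-0.5,0],[-0.4,0,-0.5,0],[-0.4,0,0,0],[-0.4,0,0,0],[-0.4,0,0,0],[0,0,0,0],[0,0,0,0],[0,0,0,0]]' | grep -E 'posi|wrist'
python3 - <<'E'
from h import *
f=np.array([.4835,.133]);a=np.radians(4.5);M=np.array([[np.cos(a),-np.sin(a)],[np.sin(a),np.cos(a)]])
im=snap('wrist','w15')['color']
hsv=cv2.cvtColor(im,cv2.COLOR_RGB2HSV)
m=((hsv[...,1]<40)&(hsv[...,2]>140)).astype('uint8')
p=proj('w15',[.4777,.408,.058]); print('expected head',p)
n,l,st,ce=cv2.connectedComponentsWithStats(m)
for k in range(1,n):
    if st[k,4]>150: print(st[k],ce[k],px('w15',*ce[k],.058)[:2])
t=snap('top','t15')['color']; h=cv2.cvtColor(t,cv2.COLOR_RGB2HSV)
y=((h[...,0]>5)&(h[...,0]<20)&(h[...,1]>120)).astype('uint8'); n,l,st,ce=cv2.connectedComponentsWithStats(y)
for k in range(1,n):
    if st[k,4]>60 and 235<ce[k][0]<320: print('amber',st[k],ce[k],px('top0',*ce[k],.028)[:2])
E
```

```text
finger_gap: 0.0528
position: [0.4824, 0.3436, 0.26]
wrist_force: [-0.2, -0.1, -0.9]
expected head [316.14768959 125.50969313]
[ 289   78   55   97 3241] [316.28139463 122.63992595] [0.47761943 0.41063486]
[520 161  49 100 822] [544.33454988 212.62773723] [0.75614715 0.34285262]
[ 441  176   35   53 1075] [460.78511628 200.19627907] [0.63188024 0.34889083]
[ 280  326   69   31 1612] [310.16687345 340.57444169] [0.48954574 0.16165432]
amber [269 154  20  22 188] [278.61702128 164.44148936] [0.66573086 0.10813966]
amber [221 249  24  19 104] [235.375      258.42307692] [0.40170484 0.2348007 ]
amber [267 299  16  20  77] [274.4025974  308.63636364] [0.26033212 0.12792073]
amber [265 324  27  32 190] [278.89473684 336.17894737] [0.18575178 0.11697151]
amber [253 385  26  15 126] [265.01587302 391.72222222] [0.04028544 0.15756339]
```

```bash
python3 -m handwheel '[[0,0,-0.3,0],[0,0,0,0],[0,0,0,0],[0,0,0,0]]' | grep -E 'time|posi'; python3 -c "
from plant import manip
print(manip.close_job())"
```

```text
time_s: 50.15
position: [0.4824, 0.3443, 0.2723]
the job is handed in; nothing more can be done
None
```

I handed the job in at about 50 s of robot time: the roll is in the tray, all four plates are squared in the fixture, the pin was driven home with the mallet, and the mallet stands on its pad; the hand-in call did not report whether it passed.

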